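Seat the brown shoe's heel pad and start the curing timer

TASK

Three shoes stand bottom up on the cobbler's bench, each with a new heel pad not yet pushed in. With the fingertips gently press the heel pad of the brown shoe straight down until it sits fully home on the heel, then press the green button of the grey timer to start the curing time, let it come back up and withdraw. Do not grasp, lift or shift anything, and leave the other two shoes, the red and yellow buttons and everything else on the bench alone.

Things in the scene. Friction and masses are not known exactly. Their poses are not given: they have to be found in the camera images.
- brown_shoe: The brown leather shoe with a brown sole; THE ONE TO WORK ON. It stands bottom up on a loose, heavy iron stand (2 to 3.3 kg in all, foot plate 200 x 100 x 12 mm, from 45 mm behind the origin to 155 mm ahead of it), 250 mm long, up to 102 mm wide, sole about 150 mm above the bench. Origin: on the bench under the middle of the heel; x points from heel to toe, z up. The toe end lies 214 mm along x, the back of the heel 41 mm behind the origin.
- brown_pad_top (a point): Middle of the upper face of the dark rubber heel pad of the brown shoe: a level D-shaped plate 61 mm long, 64 mm wide, 7 mm thick, set by three pins on the heel so that it still stands proud of it. About 160 mm above the bench; z up.
- brown_pad (a joint): How far (m) the heel pad of the brown shoe has gone down onto its heel: 0 = 7 mm proud of the heel, 0.007 = fully home against it (hard stop). It starts between 0 and 0.0015, slides straight down, needs about 5 N and stays where it is left (stiff friction, no spring).
- black_shoe: The black shoe with a black sole; leave alone. It stands bottom up on a loose, heavy iron stand (2 to 3.3 kg in all, foot plate 200 x 100 x 12 mm, from 45 mm behind the origin to 155 mm ahead of it), 250 mm long, up to 102 mm wide, sole about 150 mm above the bench. Origin: on the bench under the middle of the heel; x points from heel to toe, z up. The toe end lies 214 mm along x, the back of the heel 41 mm behind the origin.
- black_pad_top (a point): Middle of the upper face of the dark rubber heel pad of the black shoe: a level D-shaped plate 61 mm long, 64 mm wide, 7 mm thick, set by three pins on the heel so that it still stands proud of it. About 160 mm above the bench; z up.
- black_pad (a joint): How far (m) the heel pad of the black shoe has gone down onto its heel: 0 = 7 mm proud of the heel, 0.007 = fully home against it (hard stop). It starts between 0 and 0.0015, slides straight down, needs about 5 N and stays where it is left (stiff friction, no spring).
- blue_shoe: The blue shoe with an off-white sole; leave alone. It stands bottom up on a loose, heavy iron stand (2 to 3.3 kg in all, foot plate 200 x 100 x 12 mm, from 45 mm behind the origin to 155 mm ahead of it), 250 mm long, up to 102 mm wide, sole about 150 mm above the bench. Origin: on the bench under the middle of the heel; x points from heel to toe, z up. The toe end lies 214 mm along x, the back of the heel 41 mm behind the origin.
- blue_pad_top (a point): Middle of the upper face of the dark rubber heel pad of the blue shoe: a level D-shaped plate 61 mm long, 64 mm wide, 7 mm thick, set by three pins on the heel so that it still stands proud of it. About 160 mm above the bench; z up.
- blue_pad (a joint): How far (m) the heel pad of the blue shoe has gone down onto its heel: 0 = 7 mm proud of the heel, 0.007 = fully home against it (hard stop). It starts between 0 and 0.0015, slides straight down, needs about 5 N and stays where it is left (stiff friction, no spring).
- timer: Grey curing timer fixed to the bench: box 100 mm (x) by 150 mm (y) by 60 mm tall, with a dark display strip on the far half of its top and three round push buttons in a row, in any order. Origin: middle of its underside; x points away from the robot.
- green_button_top (a point): Middle of the upper face of the green push button (starts the timer): cap 28 mm across in a black collar 44 mm across, neighbours 48 mm apart centre to centre; pressed straight down; about 82 mm above the bench.
- green_button (a joint): How far (m) the green button is pressed: 0 = up, 0.006 = fully down (hard stop); it counts as pressed beyond 0.004. Sprung: about 1.5 N to start, 5 N fully down; comes back up when let go.
- red_button_top (a point): Middle of the upper face of the red push button (leave alone): cap 28 mm across in a black collar 44 mm across, neighbours 48 mm apart centre to centre; pressed straight down; about 82 mm above the bench.
- red_button (a joint): How far (m) the red button is pressed: 0 = up, 0.006 = fully down (hard stop); it counts as pressed beyond 0.004. Sprung: about 1.5 N to start, 5 N fully down; comes back up when let go.
- yellow_button_top (a point): Middle of the upper face of the yellow push button (leave alone): cap 28 mm across in a black collar 44 mm across, neighbours 48 mm apart centre to centre; pressed straight down; about 82 mm above the bench.
- yellow_button (a joint): How far (m) the yellow button is pressed: 0 = up, 0.006 = fully down (hard stop); it counts as pressed beyond 0.004. Sprung: about 1.5 N to start, 5 N fully down; comes back up when let go.
- tack_tin_mid (a point): Bystander: small round tin, 46 mm across, 55 mm tall, loose. The point is its centre, half-way up.
- wax_jar_mid (a point): Bystander: amber glass jar with brass cap, 44 mm across, 70 mm tall, loose. The point is its centre, half-way up.
- tape_roll_mid (a point): Bystander: white roll of tape standing on its flat side, 48 mm across, 30 mm tall, loose. The point is its centre, half-way up.
- hammer_mid (a point): Bystander: hammer lying on the bench to the right of the work, pointing away from the robot, loose. The point is the middle of its length, on the underside.
- screwdriver_mid (a point): Bystander: screwdriver with red handle lying on the bench to the left of the work, pointing away from the robot, loose. The point is the middle of its length, on the underside.

How it is judged:
By the outcome, as a careful person would: the job done as asked, in the order asked, and still so for the second after the job is handed in, with the robot touching nothing.
It also fails if it takes over 38 s, if anything falls off the work surface, if the arm or the gripper's body presses on something with over 40 N, if the wrist force passes 120 N, or if a joint passes its speed limit or range.

ROBOT

A 7-joint arm with a two-finger parallel gripper is mounted at the origin on the work surface. World frame = base frame: x ahead of the robot, y to its left, z up, the work surface at z = 0. Lengths are in m, angles in rad, forces in N, time in s.
With the tool pointing down it reaches from about 0.4 to 0.875 m from the base axis. Payload 19.3 kg.
Tool frame: the origin (TCP) lies midway between the tips of the shut fingers; the grasp point (between the pads) lies 19 mm behind it; z points along the fingers, y is the line along which they close (so a half turn about z gives the same grasp; the last joint's range is limited). The gripper opens to 85 mm and grips with 20 to 120 N. Pads are 22 mm wide; open, the fingers measure 114 mm over their backs; the gripper's body (76 mm by 85 mm) begins 54 mm behind the grasp point. The pads swing forward as they close: fully open they stand 13 mm farther back than shut.
Start: joints at [-1.3, 0.521, -0.036, 1.599, 0.021, 1.021, -0.113], TCP at [0.209, 0.589, 0.231] pointing down, gripper open.
Joint ranges: [-2.91, 2.91], [-0.3, 2.13], [-1.5, 1.42], [0.17, 2.43], [-1.26, 4.41], [0.16, 1.93], [-2.52, 2.52]. Speed limits (rad/s): [1.89, 1.89, 2.39, 2.39, 3.01, 3.01, 3.01].

INTERFACE

Orientations are given as [roll, pitch, yaw] about the fixed x, y, z axes, in that order (R = Rz(yaw) Ry(pitch) Rx(roll)).
In Python, from workcell import telemetry, grab_frame, calibration, bot, outline_of, landmark_of gives the robot as it stands. The module is installed in compiled form; this text tells all that it offers.
- The arm moves only by the shell command python3 -m inch 'ROWS' [FORCE]. ROWS is JSON, a list of rows, each a list of 7 numbers: the shift along the tool's x, y, z in m, then the turn, a rotation vector about the tool's x, y, z in rad, then the closure, from 0 (fully open) to 1 (shut). A call has 1 to 5 rows; each row shifts and turns the commanded pose from where the row before left it, along the tool's axes as they then stand; what a row does not reach is not made up. A row lasts 1/10 s, in which the tool goes at most 50 mm and 8.59 degrees, less where a joint would pass 70% of its speed; a pose out of reach is approached as far as the arm can. A call is refused whole if a number of a shift passes 0.05 or a number of a turn 0.15, either way. A call with a gripper value outside its range is refused whole. The fingers move at their own pace and stop on an object; FORCE is the grip in N (left out, the last holds). Time passes only in rows, so rows that do not move let the fingers close. It gives the time, the measured TCP pose, the force, the opening and the grip force at its end, in the units of the state.
- telemetry.observe(): the state, without advancing time (a new reading comes with each control period).
- grab_frame(name): name is "scene" or "top" or "wrist"; returns the picture (420x560x3 uint8, red, green, blue); there is no depth.
- calibration(name): a dict with "fovy" (degrees; the focal length in pixels is half the picture's height over the tangent of half this angle, whatever the lens; pixels are square), "cx", "cy" (the principal point, pixels), "pose" (4x4, takes a point from camera to world coordinates). Camera axes: x right, y down, z forward; pixel columns grow to the right and rows downward; lengths in m; the calibration is good to about 2 mm. The wrist camera is an equidistant fisheye: a pixel r from the principal point sees the ray r / f radians off the axis. A picture is of the moment at which its call begins: read the wrist's pose just before it. calibration takes no time and is no camera call; for the wrist camera it gives the pose at the moment of the call.
- bot.job_done(): hands the job in; it is judged then, once.
Trained networks look in the newest picture that a camera, given by its name, has taken for a name from the list of things; names that differ only in an ending like _2 or _b are one class to them, and where a whole thing is asked for, a point or a joint stands for the part that bears it (a point fixed in the world has none). Each returns a list of dicts, best first, with "score" (0 to 1); they miss things now and then, are a little off and sometimes report something else, mostly with a low value. They report only what shows in the picture. A call takes as long as a camera call.
- outline_of(label, camera): "region" (420x560 bool, what is visible of it) and "rect" ([left, top, right, bottom] in pixels, round what is visible of it).
- landmark_of(label, camera): "xy" ([column, row] in pixels: a listed point, or the origin of a listed thing).
The state is a dict: "clock": time; "qpos": joint angles; "qd": joint speeds; "joint_efforts": joint torques, N m; "position": TCP position; "tool_rot": TCP orientation; "force": force on the tool from outside, world axes, zero at the start; "moment": the same for the moment, N m; "grip_width": finger opening in m; "finger_force": force on a finger pad.
Only numpy, scipy, OpenCV 4.12 (cv2) and the standard library are available. Lean on these libraries where they do the work, as an engineer would, in place of code of your own. Each camera call takes 0.05 s, during which the arm holds its last target. There are 200 camera calls.

## Working session

There is one attempt and no reset: what is moved stays moved. The work goes in short steps, Python scripts to look and compute and a shell command to move; the robot and the scene stay as the last step left them, time stands still between calls to the robot, and variables do not carry over. Pictures are saved under pics/ and viewed, at most 10 in all, crops included, and the job is handed in when it is done.

```bash
mkdir -p pics
cat > h.py <<'E'
import numpy as np, cv2
from workcell import telemetry, grab_frame, calibration, bot, outline_of, landmark_of
def ray(c,xy):
    K=calibration(c); f=210/np.tan(np.radians(K["fovy"])/2); P=np.array(K["pose"])
    d=np.array([xy[0]-K["cx"],xy[1]-K["cy"]])
    if c=="wrist":
        r=np.hypot(*d); t=r/f; v=np.array([*(d/max(r,1e-9)*np.sin(t)),np.cos(t)])
    else: v=np.array([*(d/f),1])
    return P[:3,3],P[:3,:3]@v
def at_z(c,xy,z):
    o,v=ray(c,xy); return o+v*(z-o[2])/v[2]
E
python3 - <<'E'
from h import *
s=telemetry.observe(); print({k:np.round(s[k],3).tolist() for k in ("clock","position","tool_rot","force","grip_width")})
ims=[]
for c in ("scene","top"):
    im=grab_frame(c); cv2.imwrite(f"pics/{c}1.png",im[:,:,::-1])
    for l,z in (("brown_pad_top",.16),("black_pad_top",.16),("blue_pad_top",.16),("brown_shoe",0),("green_button_top",.082),("red_button_top",.082),("yellow_button_top",.082),("timer",0)):
        for r in landmark_of(l,c)[:2]: print(c,l,round(r["score"],2),np.round(r["xy"],1),np.round(at_z(c,r["xy"],z),3))
E
```

```text
{'clock': 0.0, 'position': [0.209, 0.589, 0.231], 'tool_rot': [-3.141, 0.0, 2.801], 'force': [0.241, 0.339, 0.331], 'grip_width': 0.085}
scene brown_pad_top 0.57 [257.  238.8] [0.573 0.1   0.16 ]
scene black_pad_top 0.8 [252.4 110.6] [ 0.557 -0.314  0.16 ]
scene blue_pad_top 0.78 [266.4 164.1] [ 0.532 -0.12   0.16 ]
scene brown_shoe 0.68 [261.  262.6] [0.57  0.103 0.   ]
scene brown_shoe 0.49 [304.7 148.2] [ 0.398 -0.28   0.   ]
scene green_button_top 0.62 [296.3 314.1] [0.492 0.276 0.082]
scene green_button_top 0.25 [268.6 166.8] [ 0.524 -0.163  0.082]
scene yellow_button_top 0.47 [294.1 338.8] [0.504 0.334 0.082]
scene yellow_button_top 0.44 [320.3 222.9] [0.398 0.035 0.082]
scene timer 0.8 [285.6 343.3] [0.524 0.328 0.   ]
top brown_pad_top 0.87 [242.2 177.2] [0.568 0.102 0.16 ]
top black_pad_top 0.63 [401.7 182.9] [ 0.564 -0.307  0.16 ]
top black_pad_top 0.28 [394.5 193.5] [ 0.536 -0.289  0.16 ]
top blue_pad_top 0.72 [457.6 200.8] [ 0.521 -0.449  0.16 ]
top blue_pad_top 0.64 [321.6 194.1] [ 0.53  -0.103  0.16 ]
top brown_shoe 0.67 [246.5 183.5] [0.578 0.103 0.   ]
top green_button_top 0.64 [179.5 208. ] [0.493 0.276 0.082]
top red_button_top 0.48 [322.6 189.1] [ 0.555 -0.111  0.082]
top red_button_top 0.28 [368.2 247.7] [ 0.399 -0.235  0.082]
top yellow_button_top 0.39 [164.  201.8] [0.509 0.319 0.082]
top timer 0.56 [167.6 203.1] [0.515 0.328 0.   ]
```

View pics/top1.png

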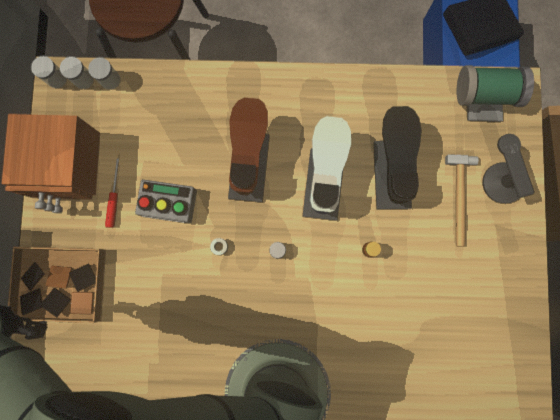

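View pics/scene1.png

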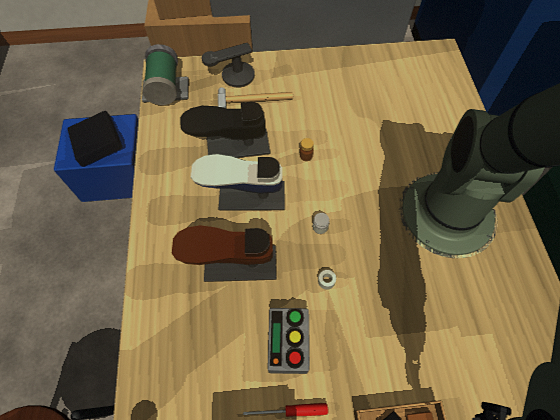

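The top view shows the brown shoe with its pad at about (242,177). The timer's buttons run red (145,202), yellow (161,205), green (179,208), and the tape roll is at (219,247). The scene view agrees on the order, with green nearest the shoes at (295,317). I'll close the fingers and go above the brown pad, keeping the height.

```bash
for i in 1; do python3 -m inch '[[-0.04,-0.027,0,0,0,0,1],[-0.04,-0.027,0,0,0,0,1],[-0.04,-0.027,0,0,0,0,1],[-0.04,-0.027,0,0,0,0,1],[-0.04,-0.027,0,0,0,0,1]]' 30; done
```

```text
clock: 1.4
position: [0.3532, 0.3933, 0.2315]
tool_rot: [3.141, 0.0, 2.801]
force: [0.8, 2.3, 0.1]
grip_width: 0.012
finger_force: 0.0
```

```bash
python3 -m inch '[[-0.04,-0.027,0,0,0,0,1],[-0.04,-0.027,0,0,0,0,1],[-0.04,-0.027,0,0,0,0,1],[-0.04,-0.027,0,0,0,0,1],[-0.04,-0.027,0,0,0,0,1]]'
cat > look.py <<'E'
import sys
from h import *
n=sys.argv[1]
s=telemetry.observe(); im=grab_frame("wrist"); cv2.imwrite(f"pics/{n}.png",im[:,:,::-1])
print(s["clock"],np.round(s["position"],4),np.round(s["tool_rot"],3),np.round(s["force"],1),s["grip_width"])
y=s["tool_rot"][2]; c,q=np.cos(y),np.sin(y)
for l,z in (("brown_pad_top",.16),("green_button_top",.082),("yellow_button_top",.082),("red_button_top",.082)):
    for r in landmark_of(l,"wrist")[:2]:
        p=at_z("wrist",r["xy"],z); d=p-s["position"]
        print(l,round(r["score"],2),np.round(r["xy"],1),np.round(p,4),"tool shift",np.round([c*d[0]+q*d[1],q*d[0]-c*d[1],-d[2]],3))
E
python3 look.py w1
```

```text
clock: 1.9
position: [0.4966, 0.1992, 0.2316]
tool_rot: [3.141, 0.0, 2.801]
force: [1.0, 0.5, -0.7]
grip_width: -0.0002
finger_force: 0.0
1.9 [0.4966 0.1992 0.2316] [3.141 0.    2.801] [ 1.   0.5 -0.7] -0.00016237365940578448
brown_pad_top 0.7 [206.  341.1] [0.5795 0.0946 0.16  ] tool shift [-0.113 -0.071  0.072]
green_button_top 0.64 [365.8 171.5] [0.5021 0.2792 0.082 ] tool shift [0.022 0.077 0.15 ]
yellow_button_top 0.63 [412.5 160.5] [0.5051 0.3293 0.082 ] tool shift [0.035 0.125 0.15 ]
yellow_button_top 0.62 [ 27.1 335. ] [ 0.5675 -0.2465  0.082 ] tool shift [-0.216 -0.396  0.15 ]
red_button_top 0.55 [452.5 149.5] [0.5064 0.3762 0.082 ] tool shift [0.05 0.17 0.15]
```

View pics/w1.png

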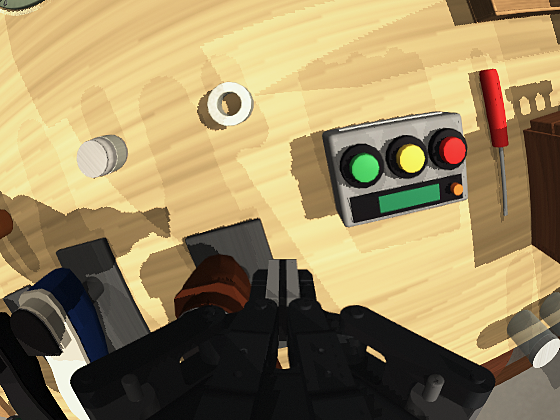

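The wrist view shows the green cap at about (365,166), with yellow and red beyond it. The brown heel, at (210,285), is partly hidden by the gripper, so the network's pad point there is a guess. I'll trust the top and scene fixes, (0.570, 0.101), and look again from above the pad.

```bash
python3 -m inch '[[-0.034,-0.023,0,0,0,0,1],[-0.034,-0.023,0,0,0,0,1],[-0.034,-0.022,0,0,0,0,1],[0,0,0.02,0,0,0,1],[0,0,0.015,0,0,0,1]]'
python3 look.py w2
python3 - <<'E'
from h import *
for c in ("top","scene"):
    im=grab_frame(c)
    if c=="scene": cv2.imwrite("pics/s2.png",cv2.resize(im[180:300,150:350,::-1],None,fx=4,fy=4))
    hsv=cv2.cvtColor(im,cv2.COLOR_RGB2HSV)
    for l in ("green_button_top",):
        for r in landmark_of(l,c)[:1]: print(c,l,round(r["score"],2),np.round(r["xy"],1),np.round(at_z(c,r["xy"],.082),3))
        m=cv2.inRange(hsv,(45,120,90),(80,255,255)); n,_,st,ce=cv2.connectedComponentsWithStats(m)
        for i in range(1,n):
            if st[i,4]>15: print(c,st[i],np.round(ce[i],1),np.round(at_z(c,ce[i],.082),4))
E
```

```text
clock: 2.65
position: [0.569, 0.1031, 0.1955]
tool_rot: [3.141, -0.0, 2.801]
force: [0.9, 0.4, -0.4]
grip_width: -0.0002
finger_force: 0.0
2.65 [0.569  0.1031 0.1955] [ 3.141 -0.     2.801] [ 0.9  0.4 -0.4] -0.00019613642862496838
brown_pad_top 0.58 [286.6 257.2] [0.5762 0.1036 0.16  ] tool shift [-0.007  0.003  0.036]
brown_pad_top 0.29 [ 17.9 277. ] [ 0.5283 -0.1168  0.16  ] tool shift [-0.035 -0.221  0.036]
green_button_top 0.68 [457.1  67.8] [0.5008 0.2858 0.082 ] tool shift [0.125 0.149 0.114]
yellow_button_top 0.82 [494.   60.7] [0.5024 0.3294 0.082 ] tool shift [0.138 0.191 0.114]
red_button_top 0.64 [528.6  55.5] [0.5044 0.3772 0.082 ] tool shift [0.152 0.237 0.114]
top green_button_top 0.54 [178.3 206.9] [0.496 0.279 0.082]
top [174 203   9   9  67] [178.3 206.9] [0.4959 0.2795 0.082 ]
scene green_button_top 0.57 [294.9 315.1] [0.496 0.278 0.082]
scene [290 311  11  11  98] [294.9 316.2] [0.4965 0.2811 0.082 ]
scene [273 323   7  29 178] [276.  337.5] [0.5471 0.327  0.082 ]
```

View pics/s2.png

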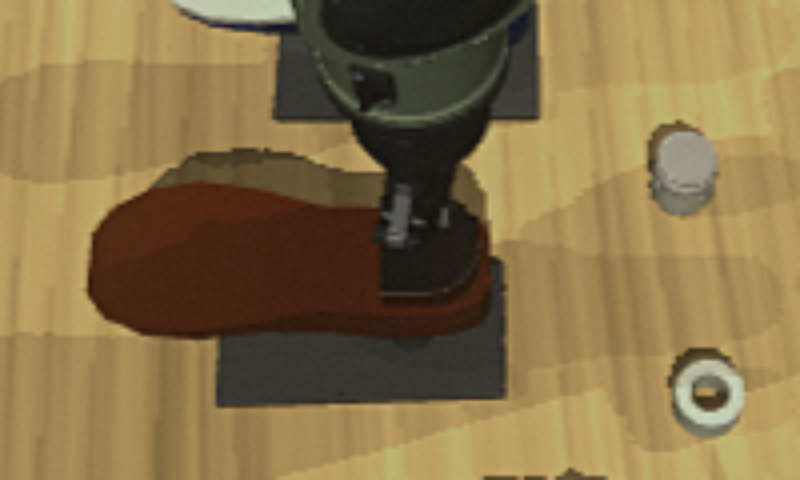

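View pics/w2.png

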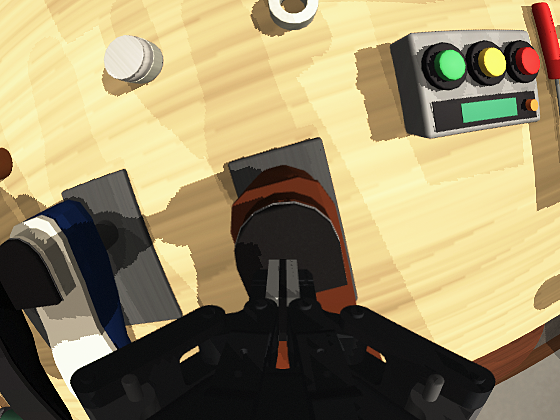

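The wrist view shows the pad with its back edge at (290,203), right edge at (343,270) and left edge at (234,248). The fingertips are at (283,265). The scene crop shows the tips over the pad's sole-side half. I'll project the edges onto the pad plane.

Run:
```python
from h import *
for n,p in dict(back=(290,203),left=(234,248),right=(343,270),frontright=(335,291)).items(): print(n,np.round(at_z("wrist",p,.160),4))
# scene crop: front edge mid-left corner (380,305), front-right of D
for p in ((380,300),(380,215),(478,240),(430,297)): print(np.round(at_z("scene",(150+p[0]/4,180+p[1]/4),.16),4))
```

```text
back [0.5467 0.1158 0.16  ]
left [0.5624 0.0741 0.16  ]
right [0.5999 0.1331 0.16  ]
frontright [0.6133 0.1241 0.16  ]
[0.6047 0.1402 0.16  ]
[0.6016 0.0835 0.16  ]
[0.5421 0.1065 0.16  ]
[0.5744 0.1413 0.16  ]
```

The edges give a pad centre of about (0.573, 0.106), with a 61 mm length that checks. The tips are within 5 mm of it. I'll trim that and descend.

```bash
python3 -m inch '[[-0.004,0.004,0.01,0,0,0,1],[0,0,0.01,0,0,0,1],[0,0,0.008,0,0,0,1],[0,0,0.001,0,0,0,1],[0,0,0.001,0,0,0,1]]'; python3 -m inch '[[0,0,0.001,0,0,0,1],[0,0,0.001,0,0,0,1],[0,0,0.001,0,0,0,1],[0,0,0.001,0,0,0,1]]'
```

```text
clock: 3.6
position: [0.574, 0.105, 0.1659]
tool_rot: [-3.141, -0.001, 2.801]
force: [0.3, 0.8, 1.1]
grip_width: 0.0001
finger_force: 0.0
clock: 4.0
position: [0.5743, 0.1051, 0.1626]
tool_rot: [3.141, 0.0, 2.801]
force: [-1.0, -0.4, 5.4]
grip_width: 0.0
finger_force: 2.5
```

```bash
python3 -m inch '[[0,0,0.001,0,0,0,1],[0,0,0.001,0,0,0,1],[0,0,0,0,0,0,1]]'; python3 -m inch '[[0,0,0.001,0,0,0,1],[0,0,0.001,0,0,0,1],[0,0,0,0,0,0,1]]'
```

```text
clock: 4.3
position: [0.5743, 0.1051, 0.1602]
tool_rot: [3.142, 0.0, 2.801]
force: [1.3, -0.1, 1.9]
grip_width: 0.0001
finger_force: 1.2
clock: 4.6
position: [0.5742, 0.1051, 0.1581]
tool_rot: [-3.142, 0.0, 2.801]
force: [1.9, -0.0, 1.0]
grip_width: 0.0
finger_force: 0.8
```

```bash
python3 -m inch '[[0,0,0.001,0,0,0,1],[0,0,0,0,0,0,1]]';  python3 -m inch '[[0,0,0.001,0,0,0,1],[0,0,0,0,0,0,1]]'
```

```text
clock: 4.8
position: [0.5742, 0.1051, 0.1572]
tool_rot: [-3.142, 0.0, 2.801]
force: [1.4, 1.2, 1.6]
grip_width: -0.0001
finger_force: 1.0
clock: 5.0
position: [0.5744, 0.1052, 0.157]
tool_rot: [3.141, 0.0, 2.801]
force: [-3.5, -0.4, 15.6]
grip_width: 0.0001
finger_force: 7.4
```

```bash
python3 -m inch '[[0,0,0.0005,0,0,0,1],[0,0,0,0,0,0,1],[0,0,0,0,0,0,1]]'; python3 -m inch '[[0,0,-0.002,0,0,0,1],[0,0,-0.008,0,0,0,1],[0,0,-0.03,0,0,0,1],[0,0,-0.03,0,0,0,1]]'
python3 - <<'E'
from h import *
im=grab_frame("wrist"); cv2.imwrite("pics/w3.png",im[:,:,::-1])
s=telemetry.observe(); y=s["tool_rot"][2]; c,q=np.cos(y),np.sin(y)
hsv=cv2.cvtColor(im,cv2.COLOR_RGB2HSV); m=cv2.inRange(hsv,(45,120,90),(75,255,255)); n,_,st,ce=cv2.connectedComponentsWithStats(m)
for i in range(1,n):
    if st[i,4]>80:
        p=at_z("wrist",ce[i],.082); d=p-s["position"]; print(st[i],np.round(ce[i],1),np.round(p,4))
d=np.array([.4965,.2805,.082])-s["position"]; print("shift",np.round([c*d[0]+q*d[1],q*d[0]-c*d[1],-d[2]],3))
E
```

```text
clock: 5.3
position: [0.5744, 0.1052, 0.1569]
tool_rot: [3.141, 0.001, 2.801]
force: [-4.3, -0.9, 22.2]
grip_width: -0.0
finger_force: 11.2
clock: 5.7
position: [0.5736, 0.105, 0.2264]
tool_rot: [-3.141, -0.001, 2.801]
force: [1.1, -0.1, 0.8]
grip_width: -0.0
finger_force: 0.0
[421  50  25  28 531] [433.3  63.4] [0.5008 0.2838 0.082 ]
[444  94  55  23 914] [470.3 104.6] [0.5491 0.3134 0.082 ]
shift [0.133 0.139 0.15 ]
```

View pics/w3.png

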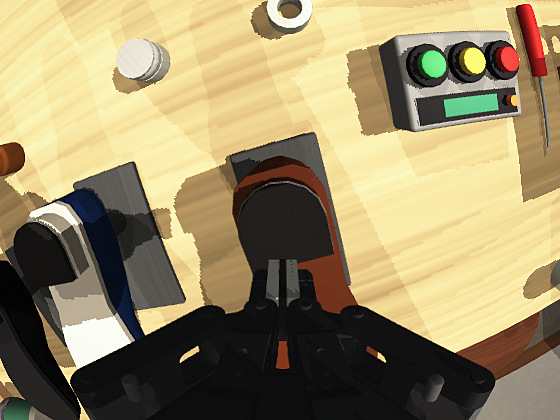

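The pad hit its hard stop at z = 0.157 with 22 N on it, and the shoe has not moved in the picture. The green cap is at (432,65), which projects to about (0.498, 0.281). I'll move above it.

```bash
python3 -m inch '[[0.026,0.028,0,0,0,0,1],[0.026,0.028,0,0,0,0,1],[0.026,0.028,0,0,0,0,1],[0.026,0.028,0,0,0,0,1],[0.026,0.029,0,0,0,0,1]]' >/dev/null; python3 -m inch '[[0,0,0.04,0,0,0,1],[0,0,0.04,0,0,0,1],[0,0,0.03,0,0,0,1],[0,0,0,0,0,0,1]]'
python3 - <<'E'
from h import *
s=telemetry.observe(); y=s["tool_rot"][2]; c,q=np.cos(y),np.sin(y)
for cam in ("wrist","scene","top"):
    im=grab_frame(cam)
    if cam=="wrist": cv2.imwrite("pics/w4.png",im[:,:,::-1])
    hsv=cv2.cvtColor(im,cv2.COLOR_RGB2HSV)
    for nm,lo,hi in (("green",(45,120,70),(75,255,255)),("yellow",(24,150,120),(34,255,255))):
        m=cv2.inRange(hsv,lo,hi); n,_,st,ce=cv2.connectedComponentsWithStats(m)
        for i in range(1,n):
            if st[i,4]>(200 if cam=="wrist" else 30): print(cam,nm,st[i],np.round(ce[i],1),np.round(at_z(cam,ce[i],.082),4))
E
```

```text
clock: 6.65
position: [0.4968, 0.2804, 0.1126]
tool_rot: [-3.137, -0.004, 2.801]
force: [-0.6, 0.3, 0.7]
grip_width: -0.0003
finger_force: 0.0
wrist green [ 261  222   47   44 1458] [284.3 242.7] [0.4962 0.2828 0.082 ]
wrist green [ 314  258   99   44 2185] [364.  280.6] [0.5386 0.3217 0.082 ]
wrist yellow [ 343  211   42   42 1098] [360.9 234.6] [0.5069 0.3275 0.082 ]
scene green [272 323   9  30 209] [276.  337.8] [0.5472 0.3276 0.082 ]
scene yellow [289 331  12  12 104] [294.8 336.4] [0.5023 0.3288 0.082 ]
```

View pics/w4.png

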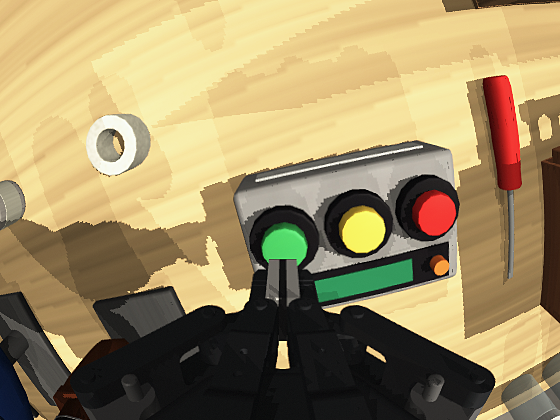

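The wrist view shows the green cap at (284,245) right under the tips, with yellow at (361,232) well clear. It projects to (0.499, 0.282), 48 mm from yellow as it should be. Pressing now.

```bash
python3 -m inch '[[-0.001,0.002,0.01,0,0,0,1],[0,0,0.008,0,0,0,1],[0,0,0.004,0,0,0,1],[0,0,0.002,0,0,0,1],[0,0,0.002,0,0,0,1]]'; python3 -m inch '[[0,0,0.001,0,0,0,1],[0,0,0.001,0,0,0,1],[0,0,0,0,0,0,1]]';  python3 -m inch '[[0,0,0.001,0,0,0,1],[0,0,0.001,0,0,0,1],[0,0,0,0,0,0,1]]'
```

```text
clock: 7.3
position: [0.5004, 0.283, 0.0897]
tool_rot: [3.142, 0.0, 2.801]
force: [-0.5, 0.0, 1.4]
grip_width: -0.0001
finger_force: 0.0
clock: 7.6
position: [0.5004, 0.283, 0.0878]
tool_rot: [-3.142, 0.0, 2.801]
force: [-0.3, -1.1, 0.1]
grip_width: 0.0002
finger_force: 0.0
clock: 7.9
position: [0.5003, 0.283, 0.0857]
tool_rot: [-3.141, -0.0, 2.801]
force: [0.5, 0.2, 0.4]
grip_width: 0.0003
finger_force: 0.0
```

```bash
python3 -m inch '[[0,0,0.002,0,0,0,1],[0,0,0.001,0,0,0,1],[0,0,0,0,0,0,1]]'; python3 -m inch '[[0,0,0.001,0,0,0,1],[0,0,0.001,0,0,0,1],[0,0,0,0,0,0,1]]';  python3 -m inch '[[0,0,0.001,0,0,0,1],[0,0,0.001,0,0,0,1],[0,0,0,0,0,0,1]]'
```

```text
clock: 8.2
position: [0.5003, 0.2829, 0.0826]
tool_rot: [-3.141, -0.0, 2.801]
force: [-0.3, 0.5, 0.2]
grip_width: 0.0003
finger_force: 0.0
clock: 8.5
position: [0.5004, 0.283, 0.0808]
tool_rot: [3.142, 0.0, 2.801]
force: [-0.1, 0.9, 2.8]
grip_width: 0.0
finger_force: 1.0
clock: 8.8
position: [0.5004, 0.283, 0.0787]
tool_rot: [3.142, 0.0, 2.801]
force: [-0.9, -1.1, 4.7]
grip_width: -0.0001
finger_force: 1.6
```

```bash
python3 -m inch '[[0,0,0.001,0,0,0,1],[0,0,0.001,0,0,0,1],[0,0,0,0,0,0,1]]'; python3 -m inch '[[0,0,0.001,0,0,0,1],[0,0,0,0,0,0,1]]'
```

```text
clock: 9.1
position: [0.5005, 0.2831, 0.0768]
tool_rot: [3.141, 0.0, 2.801]
force: [0.3, -0.3, 4.5]
grip_width: -0.0003
finger_force: 2.2
clock: 9.3
position: [0.5005, 0.2831, 0.0761]
tool_rot: [3.141, 0.0, 2.801]
force: [-2.2, -1.0, 9.2]
grip_width: 0.0001
finger_force: 4.5
```

```bash
python3 -m inch '[[0,0,0.0007,0,0,0,1],[0,0,0,0,0,0,1],[0,0,0,0,0,0,1]]'; python3 -m inch '[[0,0,-0.003,0,0,0,1],[0,0,-0.005,0,0,0,1],[0,0,-0.02,0,0,0,1],[0,0,-0.04,0,0,0,1],[0,0,-0.04,0,0,0,1]]'; python3 -m inch '[[0.04,0.02,-0.02,0,0,0,1],[0.04,0.02,0,0,0,0,1],[0.04,0.02,0,0,0,0,1],[0,0,0,0,0,0,1],[0,0,0,0,0,0,1]]'
python3 - <<'E'
from h import *
for c,(a,b,l,r) in dict(scene=(90,390,120,345),top=(80,270,90,480)).items():
    im=grab_frame(c)[a:b,l:r,::-1]; cv2.imwrite(f"pics/{c}_end.png",cv2.resize(im,None,fx=2,fy=2))
E
```

```text
clock: 9.6
position: [0.5005, 0.2831, 0.0758]
tool_rot: [3.141, 0.0, 2.801]
force: [-4.9, -2.3, 19.6]
grip_width: 0.0001
finger_force: 9.6
clock: 10.1
position: [0.4998, 0.2826, 0.1839]
tool_rot: [-3.14, -0.001, 2.801]
force: [0.5, 0.6, -0.5]
grip_width: -0.0001
finger_force: 0.0
clock: 10.6
position: [0.4066, 0.3802, 0.203]
tool_rot: [-3.141, -0.0, 2.803]
force: [-0.1, -0.8, -0.1]
grip_width: 0.0
finger_force: 0.0
```

View pics/scene_end.png

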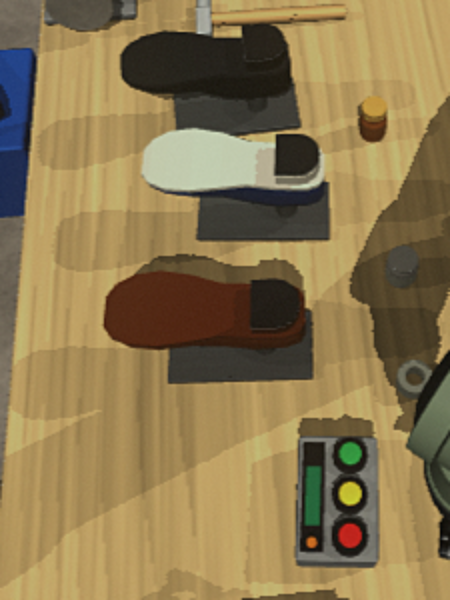

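The end view shows the brown pad flush on its heel at (275,304), the green button back up at (350,453), and everything else where it was. The arm is clear.

```bash
python3 -c "
from workcell import bot
print(bot.job_done())"
```

```text
the job is handed in; nothing more can be done
None
```

I pressed the brown shoe's heel pad fully home, then pressed the green button to its stop and let it come back up. The arm is withdrawn, nothing else was disturbed, and I handed the job in at about 10.7 s; no verdict came back.

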